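# Present the notched test coupon to the label reader

### The arm

A 7-joint arm with a two-finger parallel gripper is mounted at the origin on a cart in front of the work surface, level with it; the furniture and walls round the work are solid. World frame = base frame: x ahead of the robot, y to its left, z up, the work surface at z = 0. Lengths are in m, angles in rad, forces in N, time in s.
With the tool pointing down it reaches from about 0.4 to 0.85 m from the base axis. Payload 4.5 kg.
Tool frame: the origin (TCP) lies midway between the tips of the shut fingers; the grasp point (between the pads) lies 19 mm behind it; z points along the fingers, y is the line along which they close (so a half turn about z gives the same grasp; the last joint's range is limited). The gripper opens to 88 mm and grips with 3 to 60 N. Pads are 18 mm wide; open, the fingers measure 123 mm over their backs; the gripper's body (75 mm by 187 mm) begins 45 mm behind the grasp point.
Start: joints at [1.312, 0.689, -0.195, 1.565, 0.157, 0.902, -0.215], TCP at [0.18, -0.598, 0.239] pointing down, gripper open.
Joint ranges: [-3.01, 3.01], [-0.46, 2.08], [-1.47, 1.51], [0.13, 2.56], [-1, 4.14], [0.04, 2.09], [-2.66, 2.66]. Speed limits (rad/s): [2.57, 2.57, 3.14, 3.14, 3.14, 3.14, 3.14].

### API

Orientations are given as a unit quaternion [x, y, z, w].
In Python, from plant import r gives the robot as it stands. The module is installed in compiled form; this text tells all that it offers.
- The arm moves only by the tool step_arm, never from a script. Its argument "series" is a list of rows, each a list of 7 numbers: the shift along the world's x, y, z in mm, then the turn, a rotation vector about the world's x, y, z in rad, then the closure, from 0 (fully open) to 1 (shut). A call has 1 to 20 rows; each row shifts and turns the commanded pose from where the row before left it; what a row does not reach is not made up. A row lasts 1/10 s, in which the tool goes at most 50 mm and 8.59 degrees, less where a joint would pass 70% of its speed; a pose out of reach is approached as far as the arm can. A call is refused whole if a number of a shift passes 50 or a number of a turn 0.15, either way. A call with a gripper value outside its range is refused whole. The fingers move at their own pace and stop on an object; "force" is the grip in N (left out, the last holds). Time passes only in rows, so rows that do not move let the fingers close. It gives the time, the measured TCP pose, the force, the opening and the grip force at its end, in the units of the state.
- r.get_state(): the state, without advancing time (a new reading comes with each control period).
- r.snapshot(name): name is "scene" or "side" or "wrist"; returns (picture, depth): 384x512x3 uint8, blue, green, red; 384x512 float32, m along the optical axis (not along the pixel's ray), 0 where there is no reading.
- r.get_calibration(name): a dict with "intrinsics" (3x3 intrinsics, pixels), "pose" (4x4, takes a point from camera to world coordinates). Camera axes: x right, y up, looking along -z (the intrinsics and any distortion apply to the point x, -y, -z); pixel columns grow to the right and rows downward; lengths in m; the calibration is good to about 2 mm. A picture is of the moment at which its call begins: read the wrist's pose just before it. get_calibration takes no time and is no camera call; for the wrist camera it gives the pose at the moment of the call.
- r.finish_job(): hands the job in; it is judged then, once.
The state is a dict: "clock": time; "q": joint angles; "qd": joint speeds; "joint_torque": joint torques, N m; "tool_pos": TCP position; "eef_rot": TCP orientation; "contact_force": force on the tool from outside, world axes, zero at the start; "moment": the same for the moment, N m; "opening": opening from 0.0 (shut) to 1.0 (fully open); "finger_force": force on a finger pad.
Only numpy, scipy, OpenCV 4.12 (cv2) and the standard library are available. Lean on these libraries where they do the work, as an engineer would, in place of code of your own. Each camera call takes 0.05 s, during which the arm holds its last target. There are 200 camera calls.

### The job

Two metal test plates lie loose on the bench: lay the plain one, with four whole corners, squarely on top of the pile of plain plates without shifting the pile, and let go of it. Then pick up the one with a corner notched out and hold it up to the label reader: level, label side up as it lies now, its notched (frosted) end pointing straight at the reader's post, with the middle of that end's frosted strip over the ring mark on the reader's foot and about 6 cm above the foot. Finish while still holding it there, touching nothing else with it, and leave the accelerometer, the tin and the steel mass alone.

Things in the scene. Friction and masses are not known exactly. Their poses are not given: they have to be found in the camera images.
- coupon: notched coupon: bare steel plate, 110 mm long (x), 40 mm wide (y), 8 mm thick, about 250 g (varies); origin at the centre of its underside, z up; a flat grey frosted strip on its upper face at the +x end. A 12 x 12 mm square notch is cut out of its +x, +y corner. Starts flat, label side up, turned any way, in one of two places; the plain plate is in the other
- coupon_label (a point): middle of the frosted strip on the upper face of the notched coupon: 40 mm from the plate's centre toward the notched end, 15 mm short of that end
- plain_plate: the loose plain plate, no notch: bare steel plate, 110 mm long (x), 40 mm wide (y), 8 mm thick, about 250 g (varies); origin at the centre of its underside, z up; a flat grey frosted strip on its upper face at the +x end. Starts flat on the bench; on the pile either end may face either way
- pile_top: upper of the two plain plates already piled, loose: bare steel plate, 110 mm long (x), 40 mm wide (y), 8 mm thick, about 250 g (varies); origin at the centre of its underside, z up; a flat grey frosted strip on its upper face at the +x end. Its upper face is 16 mm above the bench. Pile and bench are bare metal and laminate, friction is ordinary
- pile_bottom: lower plate of the pile, loose on the bench: bare steel plate, 110 mm long (x), 40 mm wide (y), 8 mm thick, about 250 g (varies); origin at the centre of its underside, z up; a flat grey frosted strip on its upper face at the +x end
- reader: label reader, fixed: flat foot 150 x 60 x 5 mm (x = -120 to +30 mm), 14 mm steel post at x = +10 mm, black head 62 mm wide centred 135 mm up (top 166 mm, nearest point x = -28 mm), tilted down to look at the ring mark. Origin at the underside of the foot near the post; -x points from the post over the ring mark, roughly toward the robot
- reader_spot (a point): point in the air 60 mm above the ring mark (28 mm across, 90 mm in front of the reader's origin) on the foot's upper face, i.e. 65 mm above the bench; the middle of the frosted strip is to be held here. Axes as the reader's: the notched end must point along +x
- accelerometer: bystander: small steel hexagonal accelerometer, 16 x 23 x 19 mm, origin at its underside
- red_tin: bystander: round tin with red lid, 51 mm across, 26 mm tall, origin at its underside
- steel_mass: bystander: steel knobbed calibration mass, 28 mm across, 40 mm tall, origin at its underside
Things that resemble listed ones, but are neither listed nor needed, are in the scene too. What is shaped like the plain_plate but blue is not meant.

How it is judged:
By the outcome, as a careful person would: the job done as asked, in the order asked, and still so for the second after the job is handed in, while the arm keeps its last pose, push and grip.
It also fails if it takes over 66 s, if anything falls off the work surface, if the arm or the gripper's body presses on something with over 40 N, if the wrist force passes 120 N, or if a joint passes its speed limit or range.

## Working session

There is one attempt and no reset: what is moved stays moved. The work goes in short steps, Python scripts to look and compute and a tool call to move; the robot and the scene stay as the last step left them, time stands still between calls to the robot, and variables do not carry over. Pictures are saved under pics/ and viewed, at most 10 in all, crops included, and the job is handed in when it is done.

Besides the shell and the picture viewer there is one more tool, called after "Call:" as a command line: name --pt "numbers of a row" for each row, then --argument value for the rest. step_arm: Moves the arm, as the interface text tells. Its arguments: {"type":"object","properties":{"series":{"type":"array"},"force":{"type":"number"}},"required":["series"]}

```bash
mkdir -p pics; cat > h.py <<'E'
import numpy as np, cv2, json
from plant import r
def snap(n,f):
    c=r.get_calibration(n); p,d=r.snapshot(n); cv2.imwrite(f'pics/{f}.png',p); np.savez(f'pics/{f}.npz',p=p,d=d,K=c['intrinsics'],T=c['pose']); return p,d,c
def load(f):
    z=np.load(f'pics/{f}.npz'); return z['p'],z['d'],{'intrinsics':z['K'],'pose':z['T']}
def plane(c,uv,z):
    K=np.array(c['intrinsics']);T=np.array(c['pose']);uv=np.atleast_2d(np.array(uv,float))
    v=np.c_[(uv[:,0]-K[0,2])/K[0,0],-(uv[:,1]-K[1,2])/K[1,1],-np.ones(len(uv))]@T[:3,:3].T
    o=T[:3,3]; return o+v*((z-o[2])/v[:,2])[:,None]
def cloud(d,c):
    K=np.array(c['intrinsics']);T=np.array(c['pose']);V,U=np.mgrid[:d.shape[0],:d.shape[1]]
    P=np.stack([(U-K[0,2])/K[0,0]*d,-(V-K[1,2])/K[1,1]*d,-d],-1)
    return P@T[:3,:3].T+T[:3,3]
E
python3 - <<'E'
from h import *
for n in('scene','side'):
    p,d,c=snap(n,n+'0'); print(n,c)
p=np.hstack([cv2.imread('pics/scene0.png'),cv2.imread('pics/side0.png')])
s=r.get_state();print(s['tool_pos'],s['eef_rot'],s['clock'])
E
```

```text
scene {'intrinsics': array([[499.12100597,   0.        , 250.04099861],
       [  0.        , 499.12100597, 196.83148305],
       [  0.        ,   0.        ,   1.        ]]), 'pose': array([[-0.90352661,  0.30895978, -0.29695711,  0.16233102],
       [-0.42847502, -0.6400319 ,  0.63778391,  0.8898355 ],
       [ 0.00698755,  0.70349344,  0.7106674 ,  1.10439117],
       [ 0.        ,  0.        ,  0.        ,  1.        ]])}
side {'intrinsics': array([[474.25953581,   0.        , 252.61955235],
       [  0.        , 474.25953581, 196.40067274],
       [  0.        ,   0.        ,   1.        ]]), 'pose': array([[-0.97289216,  0.07292984, -0.21945861,  0.30254624],
       [-0.23097404, -0.35354833,  0.90645163,  1.12612757],
       [-0.01148185,  0.93256893,  0.3608093 ,  0.5622593 ],
       [ 0.        ,  0.        ,  0.        ,  1.        ]])}
[ 0.18017769 -0.5978683   0.23799113] [ 9.89293574e-01  1.45936736e-01 -1.93517150e-04 -8.10337197e-04] 0.1
```

View pics/scene0.png

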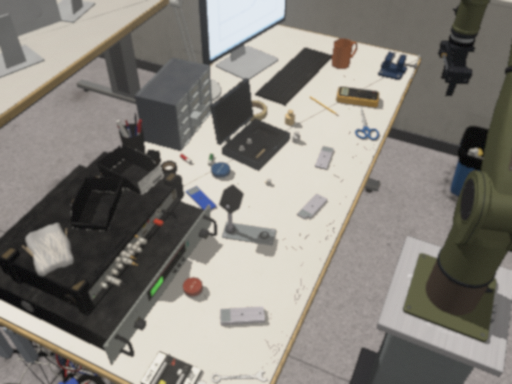

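View pics/side0.png

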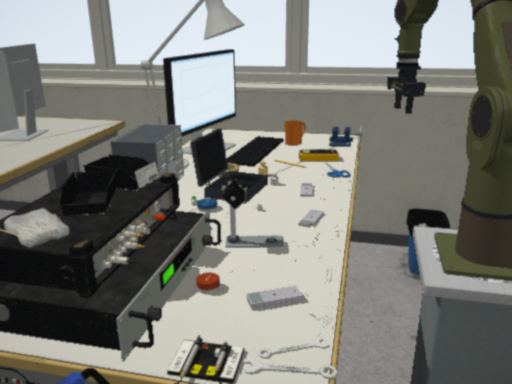

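The scene view shows three grey plates, at (324,157), (313,206) and (244,316), the last of which looks thick enough to be the pile. The reader is at (248,230), the blue decoy at (201,198) and the red tin at (192,286). I'll enlarge the three plates to tell them apart.

```bash
python3 - <<'E'
from h import *
p,d,c=load('scene0');P=cloud(d,c)
q,e,c2=load('side0')
def cr(i,u,v,w=32,h=24): return cv2.resize(i[v-h:v+h,u-w:u+w],(390,292),interpolation=cv2.INTER_CUBIC)
cv2.imwrite('pics/crop1.png',np.vstack([np.hstack([cr(p,324,157),cr(p,313,206)]),np.hstack([cr(p,244,316),cr(p,250,232,40,30)])]))
for u,v in[(324,157),(313,206),(244,316),(250,232),(192,286),(269,183),(297,138),(201,198)]:print(u,v,P[v,u].round(4),plane(c,(u,v),.008).round(4))
E
```

```text
324 157 [ 0.4773 -0.3723  0.0081] [[ 0.4773 -0.3724  0.008 ]]
313 206 [ 0.4314 -0.1421  0.0078] [[ 0.4313 -0.1419  0.008 ]]
244 316 [0.4525 0.2953 0.0154] [[0.4545 0.2912 0.008 ]]
250 232 [0.5607 0.0321 0.0041] [[0.5593 0.0351 0.008 ]]
192 286 [0.608  0.2813 0.0287] [[0.6166 0.2696 0.008 ]]
269 183 [ 0.5935 -0.1783  0.0059] [[ 0.5927 -0.1762  0.008 ]]
297 138 [ 0.59   -0.4077  0.0246] [[ 0.5966 -0.4276  0.008 ]]
201 198 [ 0.7539 -0.0232  0.0088] [[ 0.7544 -0.0239  0.008 ]]
```

View pics/crop1.png

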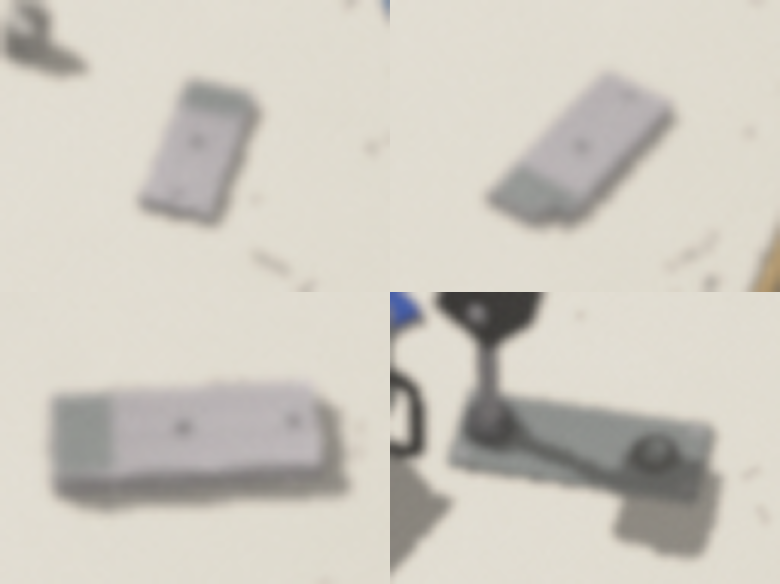

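In the crop, the plate at scene (324,157) has four whole corners, so it is the plain one. The plate at (313,206) has a square bite at its frosted end (crop (560,215)), so it is the notched coupon. (244,316), with its top at z≈16 mm, is the pile, and the reader's ring is on its foot at scene (264,235).

```bash
cat >> h.py <<'E'
def plate(p,d,c,cen,z,tol=.004,R=.09,frost=True):
    """rect fit of top face at height z around cen; returns centre,yaw(to frosted end),size"""
    P=cloud(d,c); hsv=cv2.cvtColor(p,cv2.COLOR_BGR2LAB).astype(int)
    m=(abs(P[...,2]-z)<tol)&(np.hypot(P[...,0]-cen[0],P[...,1]-cen[1])<R)&(d>0)
    m=m.astype(np.uint8); m=cv2.morphologyEx(m,cv2.MORPH_OPEN,np.ones((3,3)))
    n,l,s,_=cv2.connectedComponentsWithStats(m); k=1+np.argmax(s[1:,4]); m=l==k
    V,U=np.nonzero(m); X=plane(c,np.c_[U,V],z)[:,:2]
    (cx,cy),(w,h),a=cv2.minAreaRect((X*1000).astype(np.float32))
    a=np.radians(a)+(0 if w>h else np.pi/2); L=max(w,h)
    t=(X*1000-[cx,cy])@[np.cos(a),np.sin(a)]; B=hsv[V,U,0]; A=hsv[V,U,1]
    e1=A[t>L/2-22].mean();e2=A[t<-L/2+22].mean()
    if e1>e2:a+=np.pi
    a=(a+np.pi)%(2*np.pi)-np.pi
    return np.round([cx,cy,np.degrees(a),w,h,e1,e2,m.sum()],1)
E
python3 - <<'E'
from h import *
for f in('scene0','side0'):
    p,d,c=load(f)
    for nm,cen,z in(('plain',(.477,-.372),.008),('coupon',(.431,-.142),.008),('pile',(.4525,.295),.016)):
        print(f,nm,plate(p,d,c,cen,z))
    P=cloud(d,c)
    m=(P[...,2]>.03)&(P[...,2]<.08)&(np.hypot(P[...,0]-.57,P[...,1]-.03)<.12)
    print('post',np.median(P[m],0),m.sum())
    m=(P[...,2]>.0035)&(P[...,2]<.007)&(np.hypot(P[...,0]-.56,P[...,1]-.032)<.1)
    print('foot',cv2.minAreaRect((P[m][:,:2]*1000).astype(np.float32)),m.sum(), 'bench z',np.median(P[(abs(P[...,0]-.5)<.03)&(abs(P[...,1]-.15)<.05)],0))
E
```

```text
scene0 plain [ 480.3 -407.5  -82.1   40.1   50.1  129.9  127.5   86. ]
scene0 coupon [ 434.  -141.7   76.   112.5   42.6  127.1  129.9  259. ]
scene0 pile [459.5 291.8  31.  109.1  41.3 127.2 130.  565. ]
post [0.6383889  0.07628972 0.0575285 ] 179
foot ((555.5633544921875, 35.62629699707031), (197.5393829345703, 185.44363403320312), 47.701942443847656) 570 bench z [4.99300707e-01 1.51817416e-01 4.69889563e-04]
side0 plain [ 479.8 -372.6  -83.3   39.6  118.1  129.1  125.8  148. ]
side0 coupon [ 435.1 -138.1   77.1  116.8   43.2  126.8  128.8  227. ]
side0 pile [460.2 296.7  29.3 111.2  46.8 126.2 129.1 649. ]
post [0.63818302 0.0707295  0.05425018] 239
foot ((563.8729858398438, 37.79119873046875), (128.60606384277344, 155.69741821289062), 71.35325622558594) 447 bench z [4.99126405e-01 1.53144286e-01 3.64421725e-04]
```

Call:
step_arm --pt "30 22.6 -4 0 0 0.14 0" --pt "30 22.6 -4 0 0 0.14 0" --pt "30 22.6 -4 0 0 0.14 0" --pt "30 22.6 -4 0 0 0.14 0" --pt "30 22.6 -4 0 0 0.14 0" --pt "30 22.6 -4 0 0 0.14 0" --pt "30 22.6 -4 0 0 0.14 0" --pt "30 22.6 -4 0 0 0.14 0" --pt "30 22.6 -4 0 0 0.14 0" --pt "30 22.6 -4 0 0 0.14 0" --pt "0 0 0 0 0 0 0" --pt "0 0 0 0 0 0 0"

```text
clock: 1.3
tool_pos: [0.4806, -0.3716, 0.1982]
eef_rot: [0.662, 0.749, 0.0, -0.001]
contact_force: [0.1, -0.7, -0.0]
opening: 1.002
finger_force: 0.0
```

```bash
cat >> h.py <<'E'
def st():
    s=r.get_state(); from scipy.spatial.transform import Rotation as R
    m=R.from_quat(s['eef_rot']).as_matrix()
    print('t',s['clock'],'tcp',(np.array(s['tool_pos'])*1000).round(1),'xyaw',np.degrees(np.arctan2(m[1,0],m[0,0])).round(2),'z',m[:,2].round(4),'q',np.round(s['q'],2),'F',np.round(s['contact_force'],1),'op',s['opening'],s['finger_force'])
E
python3 - <<'E'
from h import *
st(); p,d,c=snap('wrist','w1'); st()
print(np.array(c['pose']).round(3),c['intrinsics'][0])
try: print(plate(p,d,c,(.479,-.372),.008))
except Exception as e: print(e)
E
```

```text
t 1.3 tcp [ 480.6 -371.6  198.2] xyaw 97.06 z [-9.e-04  8.e-04 -1.e+00] q [ 0.88  0.76 -0.53  1.65  0.47  0.87  0.27] F [ 0.1 -0.7 -0. ] op 1.0017114661718856 0.0
t 1.35 tcp [ 479.5 -373.   198.2] xyaw 96.91 z [-1.6e-03 -2.0e-04 -1.0e+00] q [ 0.88  0.76 -0.53  1.65  0.47  0.87  0.27] F [-0.1  0.4 -0.2] op 0.9999378270741264 0.0
[[ 0.992 -0.118 -0.033  0.471]
 [ 0.122  0.954  0.275 -0.301]
 [-0.001 -0.277  0.961  0.345]
 [ 0.     0.     0.     1.   ]] [276.74455081   0.         253.40529115]
[ 479.2 -377.3  -83.9   39.6  110.   128.8  125.6 2766. ]
```

View pics/w1.png

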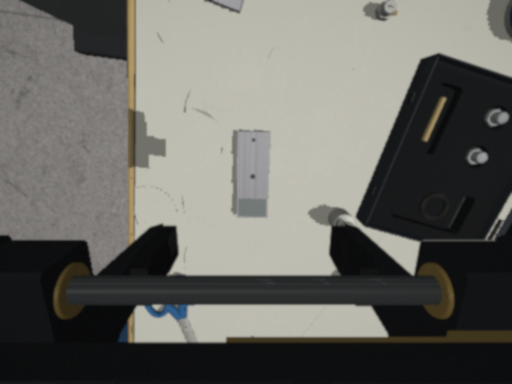

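The wrist view confirms the plain plate at (253,174) with four whole corners. The steel mass at (340,217) will clear the fingers.

Call:
step_arm --pt "-1 -5 -40 0 0 -0.015 0" --pt "0 0 -40 0 0 0 0" --pt "0 0 -40 0 0 0 0" --pt "0 0 -40 0 0 0 0" --pt "0 0 -20 0 0 0 0" --pt "0 0 -10 0 0 0 0" --pt "0 0 -5 0 0 0 0" --pt "0 0 0 0 0 0 0" --pt "0 0 0 0 0 0 0.4" --pt "0 0 0 0 0 0 0.7" --pt "0 0 0 0 0 0 1" --pt "0 0 0 0 0 0 1" --pt "0 0 0 0 0 0 1" --pt "0 0 0 0 0 0 1" --force 30

```text
clock: 2.75
tool_pos: [0.4795, -0.3774, 0.0038]
eef_rot: [0.668, 0.744, 0.0, 0.0]
contact_force: [0.4, 0.7, 0.2]
opening: 0.477
finger_force: 0.0
```

Call:
step_arm --pt "0 0 0 0 0 0 1" --pt "0 0 0 0 0 0 1" --pt "0 0 0 0 0 0 1" --pt "0 0 0 0 0 0 1"

```text
clock: 3.15
tool_pos: [0.4795, -0.3774, 0.0038]
eef_rot: [0.668, 0.744, 0.0, 0.0]
contact_force: [-0.0, 0.4, 1.4]
opening: 0.446
finger_force: 30.0
```

```bash
python3 -c "
from h import *
st()"
```

```text
t 3.15 tcp [ 479.5 -377.4    3.8] xyaw 96.13 z [ 3.e-04 -0.e+00 -1.e+00] q [ 0.79  1.03 -0.36  1.73  0.66  0.51  0.11] F [-0.   0.4  1.4] op 0.4457472547775604 29.996034801006317
```

Call:
step_arm --pt "0 0 10 0 0 0 1" --pt "0 0 30 0 0 0 1" --pt "0 0 40 0 0 0 1" --pt "0 0 40 0 0 0 1" --pt "0 0 40 0 0 0 1" --pt "0 0 36 0 0 0 1" --pt "0 0 0 0 0 0 1"

```text
clock: 3.85
tool_pos: [0.4821, -0.3785, 0.2052]
eef_rot: [0.668, 0.744, 0.001, 0.005]
contact_force: [0.6, -1.1, -2.5]
opening: 0.442
finger_force: 30.0
```

Call:
step_arm --pt "2 41 0 0 0 0.117 1" --pt "2 41 0 0 0 0.117 1" --pt "2 41 0 0 0 0.117 1" --pt "2 41 0 0 0 0.117 1" --pt "2 41 0 0 0 0.117 1" --pt "2 41 0 0 0 0.117 1" --pt "2 41 0 0 0 0.117 1" --pt "2 41 0 0 0 0.117 1" --pt "2 41 0 0 0 0.117 1" --pt "2 41 0 0 0 0.117 1" --pt "2 41 0 0 0 0.117 1" --pt "2 41 0 0 0 0.117 1" --pt "2 41 0 0 0 0.117 1" --pt "2 41 0 0 0 0.117 1" --pt "2 41 0 0 0 0.117 1" --pt "2 41 0 0 0 0.117 1" --pt "2 41 0 0 0 0.117 1" --pt "0 0 0 0 0 0 1" --pt "0 0 0 0 0 0 1"

```text
clock: 5.75
tool_pos: [0.5123, 0.3197, 0.1984]
eef_rot: [-0.26, 0.966, -0.001, -0.001]
contact_force: [0.4, -0.7, -2.7]
opening: 0.448
finger_force: 30.0
```

```bash
python3 - <<'E'
from h import *
st(); p,d,c=snap('wrist','w2'); st()
print(plate(p,d,c,(.46,.294),.016))
P=cloud(d,c);print(P[300:384:20,250:258].mean(1))
E
```

```text
t 5.75 tcp [512.3 319.7 198.4] xyaw -149.82 z [-0.0021 -0.0016 -1.    ] q [-0.14  0.87 -0.96  1.65  0.8   1.07  0.75] F [ 0.4 -0.7 -2.7] op 0.44804380819611594 29.99477595090866
t 5.8 tcp [512.9 318.2 198.4] xyaw -149.93 z [-0.0016 -0.0029 -1.    ] q [-0.13  0.87 -0.96  1.65  0.8   1.07  0.75] F [ 0.4 -0.3 -2.7] op 0.4457633321957753 29.994861781597137
[ 445.3  285.1   29.3   76.5   39.1  128.9  128.9 2438. ]
[[0.49204409 0.30889661 0.28085595]
 [0.55556146 0.34577923 0.203539  ]
 [0.49566736 0.31100717 0.29031825]
 [0.49121424 0.30842006 0.30073518]
 [0.49107921 0.30834062 0.30521896]]
```

View pics/w2.png

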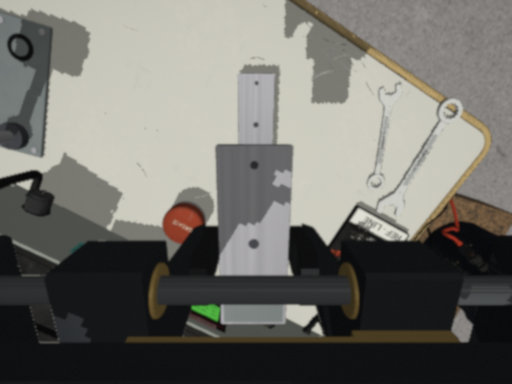

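The wrist view shows the held plate (rows 145–322, columns 217–292) over the pile. The pile's far end is at (256,73) and the tin is clear at (184,222). Next I'll measure the held plate in the same picture.

```bash
python3 - <<'E'
from h import *
p,d,c=load('w2')
for z in(.2026,):print(plate(p,d,c,(.512,.319),z,tol=.006))
P=cloud(d,c)
for v in(135,140,143,145,147,150,170,200,230):print(v,P[v,235].round(4))
# held plate and pile edges, cols
for v in (160,200):print(v,[(u,P[v,u].round(3).tolist()) for u in (214,216,218,220,289,291,293,295)])
X=plane(c,[(217,147),(292,147)],.2026);print(X)
m=(abs(P[...,2]-.016)<.004);print([np.nonzero(m[v,200:300])[0][[0,-1]]+200 for v in (80,90,100,110,120)])
E
```

```text
[ 495.8  310.7 -149.8   75.5   67.   128.9  128.6 9863. ]
135 [0.4841 0.2779 0.0005]
140 [4.894e-01 2.809e-01 3.000e-04]
143 [0.4925 0.2827 0.0011]
145 [0.4683 0.2841 0.2021]
147 [0.469  0.2846 0.2029]
150 [0.4703 0.2853 0.2033]
170 [0.4794 0.2904 0.2034]
200 [0.4936 0.2983 0.2037]
230 [0.5095 0.307  0.2022]
160 [(214, [0.524, 0.27, 0.001]), (216, [0.48, 0.279, 0.204]), (218, [0.479, 0.28, 0.203]), (220, [0.479, 0.281, 0.202]), (289, [0.461, 0.312, 0.204]), (291, [0.46, 0.313, 0.203]), (293, [0.474, 0.356, 0.0]), (295, [0.473, 0.358, 0.001])]
200 [(214, [0.57, 0.295, 0.002]), (216, [0.569, 0.297, 0.001]), (218, [0.498, 0.29, 0.204]), (220, [0.498, 0.291, 0.204]), (289, [0.479, 0.323, 0.204]), (291, [0.52, 0.382, 0.002]), (293, [0.519, 0.384, 0.0]), (295, [0.518, 0.386, 0.0])]
[[0.47373049 0.27657814 0.2026    ]
 [0.45441555 0.30980978 0.2026    ]]
[array([239, 274]), array([239, 273]), array([239, 273]), array([239, 273]), array([239, 272])]
```

Call:
step_arm --pt "-17 -9 0 0 0 -0.012 1" --pt "-17 -9 0 0 0 0 1" --pt "-17 -9 0 0 0 0 1" --pt "0 0 -35 0 0 0 1" --pt "0 0 -40 0 0 0 1" --pt "0 0 -40 0 0 0 1" --pt "0 0 -30 0 0 0 1" --pt "0 0 -20 0 0 0 1" --pt "0 0 0 0 0 0 1" --pt "0 0 0 0 0 0 1"

```text
clock: 6.8
tool_pos: [0.4627, 0.2914, 0.035]
eef_rot: [-0.253, 0.967, -0.0, -0.0]
contact_force: [0.3, -0.0, -2.7]
opening: 0.442
finger_force: 30.0
```

```bash
python3 - <<'E'
from h import *
st();p,d,c=snap('wrist','w3');q,e,c2=snap('side','s3');P=cloud(d,c)
i=cv2.resize(q[265:325,225:325],(500,300),interpolation=cv2.INTER_CUBIC)
cv2.imwrite('pics/c3.png',np.vstack([cv2.resize(p[100:384,100:412],(500,455)),i]))
E
```

```text
t 6.8 tcp [462.7 291.4  35. ] xyaw -150.68 z [-3.e-04 -8.e-04 -1.e+00] q [-0.21  1.03 -0.76  1.91  1.13  0.71  0.39] F [ 0.3 -0.  -2.7] op 0.4419107222297656 29.99490112066269
```

View pics/c3.png

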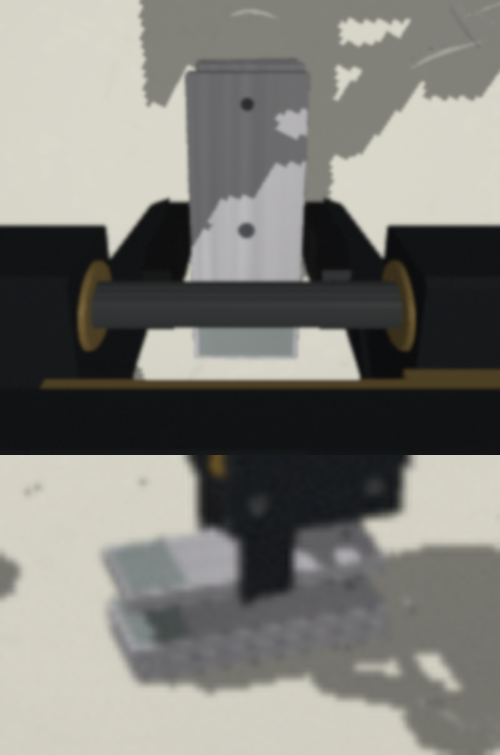

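The wrist crop shows the held plate aligned over the pile with a thin rim of pile beyond its far edge. In the side view the two ends line up. I'll measure the leftover offset from the far edges.

```bash
python3 - <<'E'
from h import *
p,d,c=load('w3');P=cloud(d,c)
for v in range(132,150):print(v,p[v,250:262].mean((0,1)).round(),P[v,250:262].mean(0).round(4))
for v in (140,141,142,143,150,160):print(v,cv2.cvtColor(p,cv2.COLOR_BGR2GRAY)[v,212:228],cv2.cvtColor(p,cv2.COLOR_BGR2GRAY)[v,285:300])
E
```

```text
132 127.0 [0.4095 0.2638 0.0005]
133 127.0 [0.41   0.2642 0.0006]
134 127.0 [0.4106 0.2645 0.0008]
135 125.0 [0.4111 0.2648 0.0008]
136 115.0 [0.4117 0.2651 0.0006]
137 102.0 [0.4119 0.2651 0.0056]
138 98.0 [0.4122 0.2653 0.0087]
139 98.0 [0.4124 0.2654 0.0124]
140 103.0 [0.4126 0.2655 0.0164]
141 108.0 [0.4131 0.2658 0.0165]
142 107.0 [0.4136 0.2661 0.0165]
143 102.0 [0.4141 0.2664 0.0164]
144 93.0 [0.4129 0.2656 0.0344]
145 93.0 [0.413  0.2655 0.0388]
146 102.0 [0.4133 0.2657 0.04  ]
147 107.0 [0.4138 0.266  0.0397]
148 108.0 [0.4142 0.2662 0.04  ]
149 108.0 [0.4146 0.2665 0.0398]
140 [129 128 130 133 143 154 153 143 134 122 107 100 101 102 101 100] [104 104 104 107 112 120 125 128 128 128 128 128 128 128 128]
141 [130 129 132 143 167 186 185 170 154 133 109  99 103 107 106 105] [108 108 108 109 112 119 125 128 128 129 128 128 128 128 128]
142 [129 130 136 158 187 202 201 193 178 152 119 100 103 106 106 105] [107 108 108 108 110 117 124 128 128 128 128 129 128 128 128]
143 [129 132 145 170 191 193 186 182 174 153 122  99  97 100 100  99] [101 102 102 103 105 112 120 126 128 128 128 128 129 129 128]
150 [189 204 192 154 117 107 107 106 105 105 105 106 108 108 109 108] [109 108 108 108 108 108 109 110 117 125 128 128 128 128 128]
160 [215 213 207 181 137 110 108 107 105 105 105 106 107 107 108 108] [108 108 108 108 109 109 111 117 124 128 129 128 129 129 129]
```

Call:
step_arm --pt "-1 0.4 -5 0 0 0 1" --pt "0 0 -5 0 0 0 1" --pt "0 0 -2 0 0 0 1" --pt "0 0 -1.5 0 0 0 1" --pt "0 0 -1 0 0 0 1" --pt "0 0 0 0 0 0 1"

```text
clock: 7.5
tool_pos: [0.4614, 0.293, 0.0201]
eef_rot: [-0.254, 0.967, 0.0, -0.0]
contact_force: [0.5, 0.3, -3.4]
opening: 0.445
finger_force: 30.0
```

Call:
step_arm --pt "0 0 -0.5 0 0 0 1" --pt "0 0 0 0 0 0 1"

```text
clock: 7.7
tool_pos: [0.4615, 0.2931, 0.0198]
eef_rot: [-0.254, 0.967, 0.0, 0.0]
contact_force: [-0.2, 0.1, -3.2]
opening: 0.446
finger_force: 30.0
```

Call:
step_arm --pt "0 0 -0.5 0 0 0 1" --pt "0 0 0 0 0 0 1"

```text
clock: 7.9
tool_pos: [0.4615, 0.2931, 0.0198]
eef_rot: [-0.254, 0.967, 0.0, 0.0]
contact_force: [-0.5, -0.7, 3.5]
opening: 0.445
finger_force: 30.0
```

It's in contact, with about 6 N of push. Releasing and rising now.

Call:
step_arm --pt "0 0 0.3 0 0 0 0.5" --pt "0 0 0 0 0 0 0.45" --pt "0 0 0 0 0 0 0.3" --pt "0 0 0 0 0 0 0.2" --pt "0 0 0 0 0 0 0.2" --pt "0 0 0 0 0 0 0.2" --pt "0 0 5 0 0 0 0.2" --pt "0 0 20 0 0 0 0.2" --pt "0 0 40 0 0 0 0.2" --pt "0 0 40 0 0 0 0" --pt "0 0 40 0 0 0 0" --pt "0 0 40 0 0 0 0" --pt "0 0 0 0 0 0 0"

```text
clock: 9.2
tool_pos: [0.4628, 0.2959, 0.2099]
eef_rot: [-0.254, 0.967, 0.002, 0.004]
contact_force: [-0.5, 1.3, 0.1]
opening: 0.999
finger_force: 0.0
```

```bash
python3 - <<'E'
from h import *
st();p,d,c=snap('wrist','w4')
print(plate(p,d,c,(.46,.293),.024,tol=.004)); P=cloud(d,c)
q,e,c2=snap('side','s4')
cv2.imwrite('pics/c4.png',np.hstack([cv2.resize(p[80:260,170:350],(400,400),interpolation=2),cv2.resize(q[260:330,235:315],(400,400),interpolation=2)]))
# reader in w2
E
```

```text
t 9.2 tcp [462.8 295.9 209.9] xyaw -150.59 z [ 0.0068  0.0069 -1.    ] q [-0.11  0.79 -0.98  1.81  0.79  0.97  0.66] F [-0.5  1.3  0.1] op 0.9990474832979792 0.0
[ 460.5  293.4   29.3  109.4   39.9  125.7  128.8 2891. ]
```

View pics/c4.png

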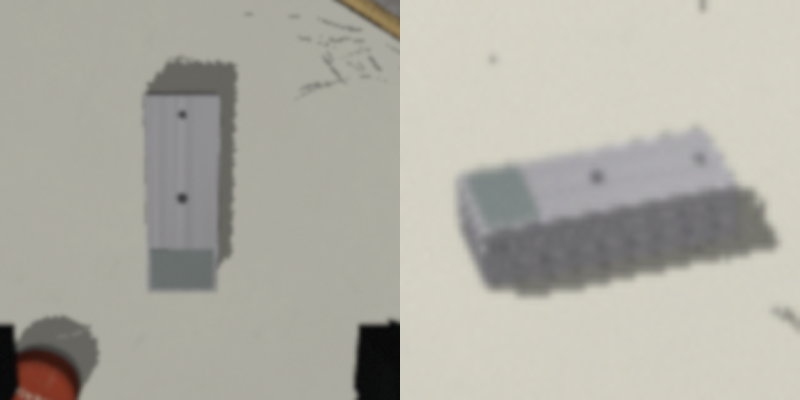

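The plates are stacked flush: in the crop, the wrist view shows one outline and the side view shows even edges. On to the coupon.

Call:
step_arm --pt "-1.6 -25.5 0 0 0 -0.1365 0" --pt "-1.6 -25.5 0 0 0 -0.1365 0" --pt "-1.6 -25.5 0 0 0 -0.1365 0" --pt "-1.6 -25.5 0 0 0 -0.1365 0" --pt "-1.6 -25.5 0 0 0 -0.1365 0" --pt "-1.6 -25.5 0 0 0 -0.1365 0" --pt "-1.6 -25.5 0 0 0 -0.1365 0" --pt "-1.6 -25.5 0 0 0 -0.1365 0" --pt "-1.6 -25.5 0 0 0 -0.1365 0" --pt "-1.6 -25.5 0 0 0 -0.1365 0" --pt "-1.6 -25.5 0 0 0 -0.1365 0" --pt "-1.6 -25.5 0 0 0 -0.1365 0" --pt "-1.6 -25.5 0 0 0 -0.1365 0" --pt "-1.6 -25.5 0 0 0 -0.1365 0" --pt "-1.6 -25.5 0 0 0 -0.1365 0" --pt "-1.6 -25.5 0 0 0 -0.1365 0" --pt "-1.6 -25.5 0 0 0 -0.1365 0" --pt "0 0 0 0 0 0 0" --pt "0 0 0 0 0 0 0"

```text
clock: 11.2
tool_pos: [0.4333, -0.1404, 0.2036]
eef_rot: [0.785, 0.619, -0.001, -0.001]
contact_force: [-0.8, 0.3, 0.3]
opening: 1.001
finger_force: 0.0
```

```bash
python3 - <<'E'
from h import *
st();p,d,c=snap('wrist','w5')
print(plate(p,d,c,(.4345,-.14),.008,tol=.004,R=.08))
print(np.array(c['pose'])[:3,3])
E
```

```text
t 11.2 tcp [ 433.3 -140.4  203.6] xyaw 76.49 z [-2.3e-03  6.0e-04 -1.0e+00] q [ 0.47  0.55 -0.4   2.09  0.39  0.57 -0.44] F [-0.8  0.3  0.3] op 1.0012057401100571 0.0
[ 434.6 -142.3   77.9  109.7   40.1  125.8  128.8 2627. ]
[ 0.4489994  -0.07088262  0.35024759]
```

View pics/w5.png

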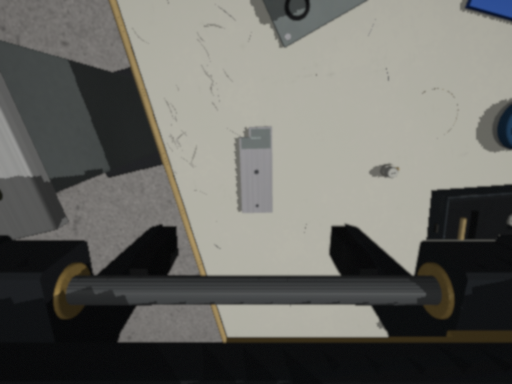

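The wrist view confirms the coupon at (256,170), with its notch at the upper left of the frosted end (245,132). The ring is at (297,6). Grasping it, and working out the reader's pose.

Call:
step_arm --pt "0.5 -2 -40 0 0 0.024 0" --pt "0 0 -40 0 0 0 0" --pt "0 0 -40 0 0 0 0" --pt "0 0 -40 0 0 0 0" --pt "0 0 -24 0 0 0 0" --pt "0 0 -10 0 0 0 0" --pt "0 0 -5 0 0 0 0" --pt "0 0 0 0 0 0 0" --pt "0 0 0 0 0 0 0.4" --pt "0 0 0 0 0 0 0.7" --pt "0 0 0 0 0 0 1" --pt "0 0 0 0 0 0 1" --pt "0 0 0 0 0 0 1" --pt "0 0 0 0 0 0 1" --pt "0 0 0 0 0 0 1" --pt "0 0 0 0 0 0 1" --pt "0 0 0 0 0 0 1" --force 40

```text
clock: 12.95
tool_pos: [0.436, -0.1432, 0.0105]
eef_rot: [0.778, 0.628, -0.001, -0.001]
contact_force: [0.3, 0.3, -0.1]
opening: 0.205
finger_force: 0.0
```

```bash
cat > rd.py <<'E'
from h import *
def reader(f):
    p,d,c=load(f);P=cloud(d,c)
    near=(np.hypot(P[...,0]-.565,P[...,1]-.035)<.12)
    m=near&(P[...,2]>.0032)&(P[...,2]<.0075)&(cv2.cvtColor(p,cv2.COLOR_BGR2GRAY)<185)
    m=cv2.morphologyEx(m.astype(np.uint8),cv2.MORPH_OPEN,np.ones((3,3)))
    n,l,s,_=cv2.connectedComponentsWithStats(m);k=1+np.argmax(s[1:,4])
    V,U=np.nonzero(l==k);X=plane(c,np.c_[U,V],.005)[:,:2]*1000
    print(f,'foot',cv2.minAreaRect(X.astype(np.float32)),len(X))
    # post
    mp=near&(P[...,2]>.02)&(P[...,2]<.07);
    if mp.sum()>20:print(' post',(P[mp].mean(0)*1000).round(1),mp.sum())
    g=cv2.cvtColor(p,cv2.COLOR_BGR2GRAY)
    b=((l==k)&(g<70)) ; V,U=np.nonzero(b)
    if len(U)>5:
        X=plane(c,np.c_[U,V],.005)[:,:2]*1000; print(' dark',X.mean(0).round(1),np.median(X,0).round(1),np.ptp(X,0).round(1),len(X))
if __name__=='__main__':
    for f in('scene0','side0','w2','w5'):
        try: reader(f)
        except Exception as e: print(f,e)
    p,d,c=load('w2')
    print(plane(c,[(20,47),(14,131)],.005))
    p,d,c=load('w5');print(plane(c,[(297,6)],.005))
    p,d,c=load('scene0');print(plane(c,[(264.5,236)],.005))
    st()
E
python3 rd.py
```

```text
scene0 foot ((551.9108276367188, 37.10504150390625), (17.43647003173828, 15.13291072845459), 25.710010528564453) 30
 post [638.2  75.   42.5] 169
side0 foot ((564.0755615234375, 39.95701599121094), (80.02278900146484, 58.46533203125), 12.071170806884766) 266
 post [635.2  74.6  43.9] 218
 dark [541.3  33.3] [529.8  33.6] [81.1 27.4] 12
w2 foot ((561.5846557617188, 41.398948669433594), (149.96807861328125, 54.976165771484375), 15.321769714355469) 5150
 post [643.   88.6  38.1] 784
 dark [522.9  36.6] [516.8  34.5] [126.3  53.1] 476
w5 foot ((533.8284301757812, 4.595375061035156), (44.97474670410156, 110.39839935302734), 76.43330383300781) 2194
 dark [503.4  26.7] [500.9  26.5] [48.  27.7] 448
[[0.5197576  0.0242184  0.005     ]
 [0.61321174 0.04560808 0.005     ]]
[[0.52011611 0.02521428 0.005     ]]
[[0.51632211 0.02836751 0.005     ]]
t 12.95 tcp [ 436.  -143.2   10.5] xyaw 77.83 z [-3.3e-03  5.0e-04 -1.0e+00] q [ 0.25  0.93 -0.05  2.19  1.14  0.05 -1.14] F [ 0.3  0.3 -0.1] op 0.20548603779810765 0.0
```

The arm stopped short at z=10.5, because joint 6 reached its limit, so the fingers closed above the coupon. I'll open, rise and look at the reader, then approach with the half-turned wrist, which swings the elbow out.

Call:
step_arm --pt "0 0 2 0 0 0 0.5" --pt "0 0 10 0 0 0 0.2" --pt "0 0 30 0 0 0 0" --pt "0 0 40 0 0 0 0" --pt "0 0 40 0 0 0 0" --pt "0 0 40 0 0 0 0" --pt "0 0 35 0 0 0 0" --pt "10 35 0 0 0 0 0" --pt "10 35 0 0 0 0 0" --pt "0 0 0 0 0 0 0" --pt "0 0 0 0 0 0 0"

```text
clock: 14.05
tool_pos: [0.4556, -0.0729, 0.2076]
eef_rot: [0.777, 0.629, -0.002, -0.001]
contact_force: [-0.6, -0.3, -0.8]
opening: 0.999
finger_force: 0.0
```

```bash
python3 - <<'E'
from h import *
st();p,d,c=snap('wrist','w6');P=cloud(d,c);g=cv2.cvtColor(p,cv2.COLOR_BGR2GRAY)
m=(P[...,2]>.003)&(P[...,2]<.008)&(np.hypot(P[...,0]-.565,P[...,1]-.035)<.11)&(g<185)
m=cv2.morphologyEx(m.astype(np.uint8),cv2.MORPH_OPEN,np.ones((3,3)));m=cv2.morphologyEx(m,cv2.MORPH_CLOSE,np.ones((7,7)))
cs=max(cv2.findContours(m,0,2)[0],key=cv2.contourArea)
X=(plane(c,cs[:,0],.005)[:,:2]*1000).astype(np.float32);print('foot',cv2.minAreaRect(X))
dk=(g<70).astype(np.uint8)*cv2.dilate(m,np.ones((3,3)))
n,l,s,_=cv2.connectedComponentsWithStats(dk)
for k in range(1,n):
    if s[k,4]>20:
        V,U=np.nonzero(l==k);Y=(plane(c,np.c_[U,V],.005)[:,:2]*1000).astype(np.float32);print(s[k],cv2.minEnclosingCircle(Y))
mp=(P[...,2]>.02)&(P[...,2]<.08)&(np.hypot(P[...,0]-.637,P[...,1]-.075)<.08);print('post',P[mp].mean(0),mp.sum())
E
```

```text
t 14.05 tcp [455.6 -72.9 207.6] xyaw 77.94 z [-3.9e-03 -1.0e-04 -1.0e+00] q [ 0.51  0.61 -0.71  2.06  0.62  0.7  -0.82] F [-0.6 -0.3 -0.8] op 0.9993354888122136 0.0
foot ((563.1910400390625, 36.75982666015625), (150.4024658203125, 61.21363830566406), 14.329948425292969)
[ 259   17  122   73 1981] ((556.7710571289062, 49.74014663696289), 71.84113311767578)
post [0.6114515  0.0478483  0.04947042] 412
```

View pics/w6.png

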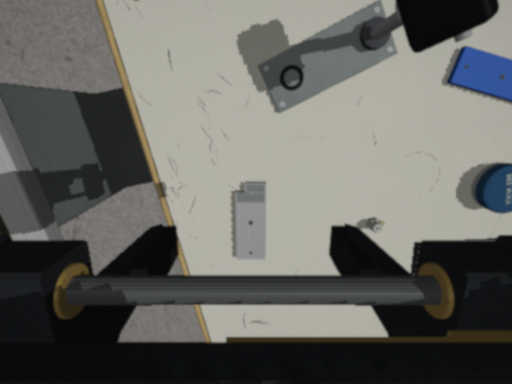

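The reader's foot is cleanly seen: its centre is at (563,37) mm with yaw 14.3°, and the ring at (291,77) px is at about (519.7,25.3). Now the half turn, moving back over the coupon.

Call:
step_arm --pt "-2 -7 0 0 0 0.143 0" --pt "-2 -7 0 0 0 0.143 0" --pt "-2 -7 0 0 0 0.143 0" --pt "-2 -7 0 0 0 0.143 0" --pt "-2 -7 0 0 0 0.143 0" --pt "-2 -7 0 0 0 0.143 0" --pt "-2 -7 0 0 0 0.143 0" --pt "-2 -7 0 0 0 0.143 0" --pt "-2 -7 0 0 0 0.143 0" --pt "-3 -6.4 0 0 0 0.143 0" --pt "0 0 0 0 0 0.143 0" --pt "0 0 0 0 0 0.143 0" --pt "0 0 0 0 0 0.143 0" --pt "0 0 0 0 0 0.143 0" --pt "0 0 0 0 0 0.143 0" --pt "0 0 0 0 0 0.143 0" --pt "0 0 0 0 0 0.143 0" --pt "0 0 0 0 0 0.143 0" --pt "0 0 0 0 0 0.143 0" --pt "0 0 0 0 0 0.143 0"

```text
clock: 16.1
tool_pos: [0.4338, -0.1443, 0.2067]
eef_rot: [-0.514, 0.858, -0.001, -0.0]
contact_force: [-0.1, 0.4, -1.2]
opening: 0.997
finger_force: 0.0
```

Call:
step_arm --pt "0 0 0 0 0 0.143 0" --pt "0 0 0 0 0 0.139 0" --pt "0 0 0 0 0 0 0" --pt "0 0 0 0 0 0 0"

```text
clock: 16.5
tool_pos: [0.4343, -0.1436, 0.2071]
eef_rot: [-0.626, 0.779, -0.001, 0.0]
contact_force: [0.1, 0.2, 0.1]
opening: 0.998
finger_force: 0.0
```

```bash
python3 - <<'E'
from h import *
st();p,d,c=snap('wrist','w7');st()
print(plate(p,d,c,(.4345,-.14),.008,tol=.004,R=.08))
E
```

```text
t 16.5 tcp [ 434.3 -143.6  207.1] xyaw -102.43 z [ 0.0019 -0.001  -1.    ] q [ 0.97  0.92 -1.42  2.06  1.03  1.17  2.  ] F [0.1 0.2 0.1] op 0.9976811881250842 0.0
t 16.55 tcp [ 434.5 -143.3  207.2] xyaw -102.38 z [ 0.0023 -0.001  -1.    ] q [ 0.97  0.92 -1.42  2.06  1.03  1.17  2.  ] F [-0.3  0.2  0.5] op 0.9997057931242929 0.0
[ 434.5 -142.2   77.6  110.1   39.9  125.8  128.9 2588. ]
```

Call:
step_arm --pt "0 0 -40 0 0 0 0" --pt "0 1 -40 0 0 0 0" --pt "0 0 -40 0 0 0 0" --pt "0 0 -40 0 0 0 0" --pt "0 0 -24 0 0 0 0" --pt "0 0 -10 0 0 0 0" --pt "0 0 -5 0 0 0 0" --pt "0 0 -4 0 0 0 0" --pt "0 0 0 0 0 0 0" --pt "0 0 0 0 0 0 0"

```text
clock: 17.55
tool_pos: [0.4356, -0.1417, 0.0054]
eef_rot: [-0.628, 0.778, -0.002, 0.002]
contact_force: [0.3, -0.5, 0.8]
opening: 1.002
finger_force: 0.0
```

```bash
python3 -c "
from h import *
st()"
```

```text
t 17.55 tcp [ 435.6 -141.7    5.4] xyaw -102.17 z [ 4.9e-03 -9.0e-04 -1.0e+00] q [ 0.84  1.24 -1.15  2.17  1.52  1.05  1.68] F [ 0.3 -0.5  0.8] op 1.0018511764362557 0.0
```

Call:
step_arm --pt "-0.5 0 -1.6 0 0 0 0" --pt "0 0 0 0 0 0 0.3" --pt "0 0 0 0 0 0 0.5" --pt "0 0 0 0 0 0 1" --pt "0 0 0 0 0 0 1" --pt "0 0 0 0 0 0 1" --pt "0 0 0 0 0 0 1" --pt "0 0 0 0 0 0 1" --pt "0 0 0 0 0 0 1" --pt "0 0 0 0 0 0 1" --force 40

```text
clock: 18.55
tool_pos: [0.4347, -0.1416, 0.0029]
eef_rot: [-0.628, 0.778, -0.001, 0.001]
contact_force: [0.7, 0.5, -1.3]
opening: 0.445
finger_force: 40.0
```

```bash
python3 -c "
from h import *
st()"
```

```text
t 18.55 tcp [ 434.7 -141.6    2.9] xyaw -102.15 z [ 3.6e-03 -5.0e-04 -1.0e+00] q [ 0.84  1.25 -1.15  2.17  1.53  1.05  1.68] F [ 0.7  0.5 -1.3] op 0.445075070222572 39.999672174453735
```

Call:
step_arm --pt "0 0 10 0 0 0 1" --pt "0 0 30 0 0 0 1" --pt "0 0 40 0 0 0 1" --pt "0 0 37 0 0 0 1" --pt "5.8 19.7 0 0 0 -0.1384 1" --pt "5.8 19.7 0 0 0 -0.1384 1" --pt "5.8 19.7 0 0 0 -0.1384 1" --pt "5.8 19.7 0 0 0 -0.1384 1" --pt "5.8 19.7 0 0 0 -0.1384 1" --pt "5.8 19.7 0 0 0 -0.1384 1" --pt "5.8 19.7 0 0 0 -0.1384 1" --pt "5.8 19.7 0 0 0 -0.1384 1" --pt "0 0 -20 0 0 0 1" --pt "0 0 -20 0 0 0 1" --pt "0 0 0 0 0 0 1" --pt "0 0 0 0 0 0 1"

```text
clock: 20.15
tool_pos: [0.4803, 0.0161, 0.0802]
eef_rot: [-0.126, 0.992, -0.001, -0.0]
contact_force: [-0.1, -0.7, -3.1]
opening: 0.444
finger_force: 40.0
```

```bash
python3 -c "
from h import *
st()"
```

```text
t 20.15 tcp [480.3  16.1  80.2] xyaw -165.56 z [-0.    -0.003 -1.   ] q [ 0.47  1.03 -1.07  2.09  1.26  0.92  0.44] F [-0.1 -0.7 -3.1] op 0.4441613562777078 39.996771812438965
```

Call:
step_arm --pt "0.4 0 -10 0 0 0 1" --pt "0 0 -10 0 0 0 1" --pt "0 0 0 0 0 0 1" --pt "0 0 0 0 0 0 1" --pt "0 0 0 0 0 0 1"

```text
clock: 20.65
tool_pos: [0.4814, 0.0162, 0.0601]
eef_rot: [-0.125, 0.992, -0.001, 0.0]
contact_force: [-0.1, -0.1, -3.3]
opening: 0.446
finger_force: 40.0
```

```bash
python3 - <<'E'
from h import *
st()
ims=[]
for n in('scene','side'):
    p,d,c=snap(n,n+'9'); P=cloud(d,c)
    lab=cv2.cvtColor(p,cv2.COLOR_BGR2LAB).astype(int)
    m=(abs(P[...,2]-.065)<.006)&(np.hypot(P[...,0]-.52,P[...,1]-.026)<.03)&(p.max(-1)>60)&(lab[...,1]<128)
    V,U=np.nonzero(m);X=plane(c,np.c_[U,V],.065)[:,:2]*1000
    print(n,m.sum(),'z',np.median(P[m][:,2]) if m.sum() else 0, cv2.minAreaRect(X.astype(np.float32)) if len(X) else 0)
    u,v=(262,228) if n=='scene' else (262,225)
    ims.append(cv2.resize(p[v-40:v+40,u-50:u+50],(400,320),interpolation=2))
cv2.imwrite('pics/c9.png',np.hstack(ims))
E
```

```text
t 20.65 tcp [481.4  16.2  60.1] xyaw -165.58 z [ 0.0012 -0.0028 -1.    ] q [ 0.45  1.06 -1.05  2.1   1.31  0.9   0.41] F [-0.1 -0.1 -3.3] op 0.4457554138072314 39.99672532081604
scene 6 z 0.0649378880349244 ((529.3758544921875, 23.888408660888672), (2.807439088821411, 11.398178100585938), 24.405658721923828)
side 56 z 0.06555000674666311 ((521.3613891601562, 30.690576553344727), (23.46912384033203, 50.71277618408203), 10.835613250732422)
```

View pics/c9.png

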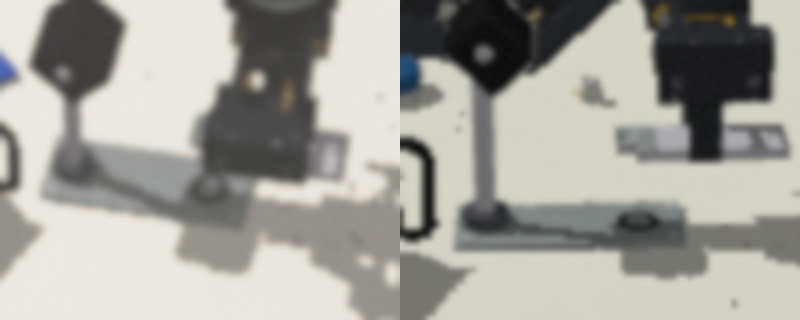

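The side crop shows the coupon level with its frosted end toward the post and the strip above the ring. Its height measures 65 mm, and the pose from the tool reading agrees to about 1 mm. Handing in.

```bash
python3 -c "
from plant import r
print(r.finish_job())"
```

```text
the job is handed in; nothing more can be done
None
```

I laid the plain plate flush on the pile and let go of it, then handed in with the notched coupon held level at the reader, its strip about 60 mm above the ring mark and within a few mm of its centre, at about 21 s of the 66 s allowed.

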